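Sort polishing felts into their sample-marked trays

ROBOT

A 6-joint arm with a two-finger parallel gripper is mounted at the origin on the work surface. World frame = base frame: x ahead of the robot, y to its left, z up, the work surface at z = 0. Lengths are in mm, angles in degrees, forces in N, time in s.
With the tool pointing down it reaches from about 250 to 850 mm from the base axis. Payload 12.5 kg.
Tool frame: the origin (TCP) lies at the very end of the fingers, on their centre line; the grasp point (between the pads) lies 19 mm behind it; z points along the fingers, y is the direction in which the jaws open and shut (so a half turn about z gives the same grasp; the last joint's range is limited). The gripper opens to 93 mm and grips with 3 to 60 N. Pads are 15 mm wide; open, the fingers measure 128 mm over their backs; the gripper's body (75 mm by 188 mm) begins 65 mm behind the grasp point.
Start: joints at [-68.847, 20.094, 94.641, -0, 65.266, -4.847], TCP at [241.127, -494.31, 218.633] pointing down, gripper open.
Joint ranges: [-157.81, 157.81], [-45, 120.19], [0.68, 151.7], [-89.99, 269.99], [4.06, 180], [-164.3, 164.3]. Speed limits (degrees/s): [127.2, 127.2, 159.86, 180, 180, 180].

INTERFACE

Orientations are given as a 3x3 rotation matrix whose columns are the frame's x, y, z axes.
In Python, from plant import * gives the robot as it stands.
- The arm moves only by the tool send_rows, never from a script. Its argument "moves" is a list that holds one entry, the list of rows, each a list of 7 numbers: the shift along the tool's x, y, z in cm, then the turn, a rotation vector about the tool's x, y, z in rad, then the opening, from 0 (shut) to 1 (fully open). In form: [[[dx, dy, dz, rx, ry, rz, gripper], ...]]. A call has 1 to 12 rows; each row is the pose to reach, as a shift and turn from the pose commanded when the call began, along the tool's axes at that moment; what a row does not reach only later rows make up. A row lasts 1/12 s, in which the tool goes at most 41.7 mm and 7.16 degrees, less where a joint would pass 70% of its speed; a pose out of reach is approached as far as the arm can. A call with a gripper value outside its range is refused whole. The fingers move at their own pace and stop on an object; "newtons" is the grip in N (left out, the last holds). Time passes only in rows, so rows that repeat a pose let the fingers close. It gives the time, the measured TCP pose, the force and the opening at its end, in the units of the state.
- observe(): the state, without advancing time (a new reading comes with each control period).
- read_camera(name): name is "scene" or "top" or "wrist"; returns (picture, depth): 420x560x3 uint8, red, green, blue; 420x560 float32, mm along the optical axis (not along the pixel's ray), 0 where there is no reading.
- camera_model(name): a dict with "mtx" (3x3 intrinsics, pixels), "rvec" (rotation vector, rad) and "tvec" (3), from world to camera coordinates, as OpenCV has them; the wrist camera has in their place "T_tool_cam" (4x4, takes a point from camera to tool coordinates, whose origin is the TCP and whose axes are the flange's). Camera axes: x right, y down, z forward; pixel columns grow to the right and rows downward; lengths in mm; the calibration is good to about 2 mm. A picture is of the moment at which its call begins: read the wrist's pose just before it. camera_model takes no time and is no camera call.
- close_job(): hands the job in, once; it reports no verdict.
Trained networks look in the newest picture that a camera, given by its name, has taken for a name from the list of things; names that differ only in an ending like _2 or _b are one class to them, and where a whole thing is asked for, a point or a joint stands for the part that bears it (a point fixed in the world has none). Each returns a list of dicts, best first, with "score" (0 to 1); they miss things now and then, are a little off and sometimes report something else, mostly with a low value. They report only what shows in the picture. A call takes as long as a camera call. They do not tell look-alikes from the thing itself.
- find_in(camera, target): "rect" ([left, top, right, bottom] in pixels, round what is visible of it).
- masks_of(camera, target): "region" (420x560 bool, what is visible of it) and "rect" ([left, top, right, bottom] in pixels, round what is visible of it).
The state is a dict: "time_s": time; "qpos": joint angles; "joint_velocities": joint speeds; "effort": joint torques, N m; "tcp_pos": TCP position; "tool_rot": TCP orientation; "force": force on the tool from outside, world axes, zero at the start; "ft_torque": the same for the moment, N m; "finger_gap": finger opening in mm.
Only numpy, scipy, OpenCV 4.12 (cv2) and the standard library are available. Lean on these libraries where they do the work, as an engineer would, in place of code of your own. Each camera call takes 0.05 s, during which the arm holds its last target.

TASK

Clear up the polishing bench: put the two loose felt wheels, the two loose felt cones and the felt drum into the steel trays, each into the tray whose fixed sample on the rear ledge is of the same kind. Set them down on the tray floor side by side, wheels lying flat, cones point up and the drum upright, the same way up as they are now; leave the paste jar and the plaster model where they are.

Things in the scene. Friction and masses are not known exactly. Their poses are not given: they have to be found in the camera images.
- wheel_1: Loose off-white felt polishing wheel, a flat disc of 44 mm diameter and 18 mm thick with a dark 12 mm bore mark on top, lying flat, 40 g. Origin: centre of its underside; z is its axis, up.
- wheel_2: Loose off-white felt polishing wheel, a flat disc of 44 mm diameter and 18 mm thick with a dark 12 mm bore mark on top, lying flat, 40 g. Origin: centre of its underside; z is its axis, up. Same as wheel_1.
- cone_1: Loose off-white felt polishing cone, standing point up: straight round foot of 32 mm diameter and 26 mm high, then tapering to an 8 mm tip at 56 mm, 30 g. Origin: centre of its underside; z is its axis, up.
- cone_2: Loose off-white felt polishing cone, standing point up: straight round foot of 32 mm diameter and 26 mm high, then tapering to an 8 mm tip at 56 mm, 30 g. Origin: centre of its underside; z is its axis, up. Same as cone_1.
- drum: Loose off-white felt drum, a plain upright cylinder of 32 mm diameter and 40 mm high with a dark 12 mm bore mark on its flat top, 40 g. Origin: centre of its underside; z is its axis, up.
- tray_wheel: Fixed steel tray (three alike but for the sample): pan 122 (x) by 172 (y) mm outside, walls 3 thick and 18 high, floor 3 thick. A ledge 52 deep, 90 wide, 4 high behind its +x wall carries a fixed sample 86 mm from the origin along +x: a flat felt wheel, top at 22 mm. Origin: centre of the pan's underside, on the table; z up, x towards the ledge.
- tray_cone: Fixed steel tray (three alike but for the sample): pan 122 (x) by 172 (y) mm outside, walls 3 thick and 18 high, floor 3 thick. A ledge 52 deep, 90 wide, 4 high behind its +x wall carries a fixed sample 86 mm from the origin along +x: a felt cone, tip at 60 mm. Origin: centre of the pan's underside, on the table; z up, x towards the ledge.
- tray_drum: Fixed steel tray (three alike but for the sample): pan 122 (x) by 172 (y) mm outside, walls 3 thick and 18 high, floor 3 thick. A ledge 52 deep, 90 wide, 4 high behind its +x wall carries a fixed sample 86 mm from the origin along +x: an upright felt drum, top at 44 mm. Origin: centre of the pan's underside, on the table; z up, x towards the ledge.
- paste_jar: Bystander: closed round jar with a blue cap, 42 mm diameter, 45 mm high, loose. Not to be moved. Origin: centre of its underside.
- plaster_model: Bystander: small pale yellow plaster model, 42 by 42 mm block 20 mm high with a row of tooth stumps on it, 27 mm high in all, loose. Not to be moved. Origin: centre of its underside.
There are look-alikes about, which are no part of the job. What is shaped like the cone_1 but orange or pink is not meant.

How it is judged (in metres and radians):
At the end, for the whole second after the job is handed in: All five in the tray with their own kind's sample: underside centre within 46 mm (tray x) and 71 mm (tray y) of the pan's centre and under 8 mm above the pan's underside (on its floor, not stacked), axis within 0.15 rad of upright, same way up as at the start, at rest (x of wheel_1 in the frame of tray_wheel between -0.046 and 0.046 m and y of wheel_1 in the frame of tray_wheel between -0.071 and 0.071 m and z of wheel_1 in the frame of tray_wheel between -0.001 and 0.008 m and angle between each of wheel_1, wheel_2, cone_1, cone_2, drum's own z axis and vertical below 0.15 rad and linear speed of each of wheel_1, wheel_2, cone_1, cone_2, drum below 0.02 m/s and angular speed of each of wheel_1, wheel_2, cone_1, cone_2, drum below 0.2 rad/s and x of wheel_2 in the frame of tray_wheel between -0.046 and 0.046 m and y of wheel_2 in the frame of tray_wheel between -0.071 and 0.071 m and z of wheel_2 in the frame of tray_wheel between -0.001 and 0.008 m and x of cone_1 in the frame of tray_cone between -0.046 and 0.046 m and y of cone_1 in the frame of tray_cone between -0.071 and 0.071 m and z of cone_1 in the frame of tray_cone between -0.001 and 0.008 m and x of cone_2 in the frame of tray_cone between -0.046 and 0.046 m and y of cone_2 in the frame of tray_cone between -0.071 and 0.071 m and z of cone_2 in the frame of tray_cone between -0.001 and 0.008 m and x of drum in the frame of tray_drum between -0.046 and 0.046 m and y of drum in the frame of tray_drum between -0.071 and 0.071 m and z of drum in the frame of tray_drum between -0.001 and 0.008 m); the robot touches nothing.
It fails at once if the paste jar was moved by more than 20 mm or tipped over (distance of paste_jar from where it was at the start of the episode above 0.02 m or angle between paste_jar's own z axis and vertical above 0.5 rad).
It fails at once if the plaster model was moved by more than 20 mm or tipped over (distance of plaster_model from where it was at the start of the episode above 0.02 m or angle between plaster_model's own z axis and vertical above 0.5 rad).
It also fails if it takes over 120 s, if anything falls off the work surface, if the arm or the gripper's body presses on something with over 40 N, if the wrist force passes 120 N, or if a joint passes its speed limit or range.

## Working session

There is one attempt and no reset: what is moved stays moved. The work goes in short steps, Python scripts to look and compute and a tool call to move; the robot and the scene stay as the last step left them, time stands still between calls to the robot, and variables do not carry over. Pictures are saved under pics/ and viewed, and the job is handed in when it is done.

Besides the shell and the picture viewer there is one more tool, called after ">>>" as name([rows], argument=value, ...), one row to a line, values as JSON. send_rows: Moves the arm, as the interface text tells. Its arguments: {"type":"object","properties":{"moves":{"type":"array","items":{"type":"array","items":{"type":"array","items":{"type":"number"}}}},"newtons":{"type":"number"}},"required":["moves"]}

```bash
mkdir -p pics; ls; python3 - <<'E'
from plant import *
import cv2
print(observe())
for n in ("scene","top"):
    p,d=read_camera(n); cv2.imwrite(f"pics/{n}0.png",cv2.cvtColor(p,cv2.COLOR_RGB2BGR)); print(camera_model(n))
print(camera_model("wrist"))
E
```

```text
pics
{'time_s': 0.0, 'qpos': array([-6.88460254e+01,  2.01249796e+01,  9.46786232e+01, -1.19142095e-03,
        6.52645800e+01, -4.84777672e+00]), 'joint_velocities': array([ 0.01374538, -0.08393094, -0.02251353, -0.02360276, -0.00210847,
       -0.00616851]), 'effort': array([-3.77822143e-04, -4.97323537e+01, -2.85247225e+01,  6.98886998e-02,
        2.57764180e-02, -8.78241872e-05]), 'tcp_pos': array([ 241.00379466, -493.9895941 ,  218.08418964]), 'tool_rot': array([[ 8.98776845e-01,  4.38406184e-01, -4.47060366e-04],
       [ 4.38406405e-01, -8.98776172e-01,  1.10300751e-03],
       [ 8.17581075e-05, -1.18735173e-03, -9.99999292e-01]]), 'force': array([-0.48325941,  0.75546715, -0.74771611]), 'ft_torque': array([ 0.02610676, -0.00450957,  0.0021285 ]), 'finger_gap': 92.83700341271212}
{'mtx': array([[454.81533353,   0.        , 271.39791007],
       [  0.        , 454.81533353, 206.34449519],
       [  0.        ,   0.        ,   1.        ]]), 'rvec': array([ 2.19711848,  0.6474539 , -0.30491364]), 'tvec': array([-404.29556479, -125.75893303, 1424.31752361])}
{'mtx': array([[494.12695976,   0.        , 276.2223903 ],
       [  0.        , 494.12695976, 215.79126101],
       [  0.        ,   0.        ,   1.        ]]), 'rvec': array([ 2.22079991, -1.98161717,  0.21979448]), 'tvec': array([ -35.32592492,  480.95570994, 1178.34275215])}
{'mtx': array([[374.15985782,   0.        , 282.35866218],
       [  0.        , 374.15985782, 211.93391896],
       [  0.        ,   0.        ,   1.        ]]), 'T_tool_cam': array([[ 5.11018112e-04, -9.57054662e-01, -2.89907077e-01,
         8.04059139e+01],
       [ 9.99998801e-01,  9.12801591e-04, -1.25068874e-03,
         1.61554788e-01],
       [ 1.46160513e-03, -2.89906091e-01,  9.57053981e-01,
        -1.64844613e+02],
       [ 0.00000000e+00,  0.00000000e+00,  0.00000000e+00,
         1.00000000e+00]])}
```

View pics/top0.png

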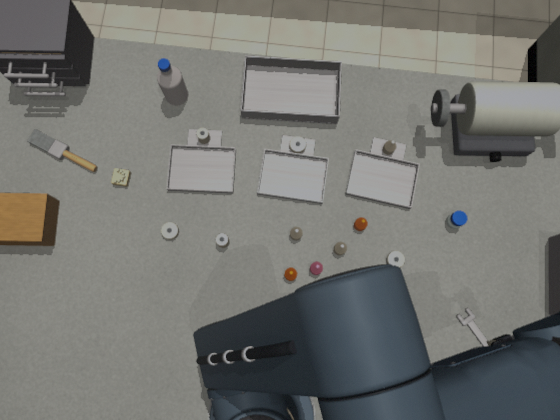

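View pics/scene0.png

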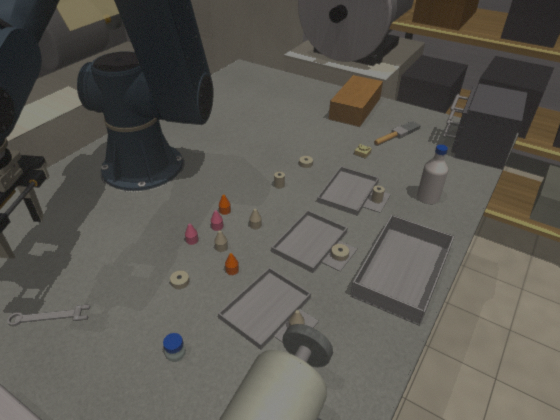

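The top view shows:
- **Trays:** drum tray (202,169, sample at 203,134), wheel tray (293,176, sample at 298,145) and cone tray (382,179, sample at 390,147).
- **Off-white loose parts:** wheels at (169,230) and (396,259), drum at (222,240), cones at (296,233) and (340,248).
- **Look-alikes to avoid:** orange cones at (361,224) and (291,274), and a pink cone at (316,268). A second pink cone is at scene (191,232), hidden by the arm in the top view.
- **Bystanders:** jar at (459,219) and plaster model at (120,177).

Next I measure positions.

```bash
cat > h.py <<'E'
from plant import *
import numpy as np, cv2
def ext(n):
    m=camera_model(n); R=cv2.Rodrigues(m["rvec"])[0]; return m["mtx"],R,np.asarray(m["tvec"]).ravel()
def cloud(n,d,wpose=None):
    if n=="wrist":
        m=camera_model(n);K=m["mtx"];T=m["T_tool_cam"]
    else: K,R,t=ext(n)
    v,u=np.mgrid[0:420,0:560]
    P=np.stack([(u-K[0,2])/K[0,0]*d,(v-K[1,2])/K[1,1]*d,d],-1)
    if n=="wrist":
        P=P@T[:3,:3].T+T[:3,3]; return P@wpose[1].T+wpose[0]
    return (P-t)@R
def save(n,p): cv2.imwrite("pics/"+n,cv2.cvtColor(p,cv2.COLOR_RGB2BGR))
E
python3 - <<'E'
from h import *
for n in ("top","scene"):
    p,d=read_camera(n); W=cloud(n,d); np.save(n+"W.npy",W)
    for t in ("wheel_1","cone_1","drum","tray_wheel","tray_cone","tray_drum","paste_jar","plaster_model"):
        for r in masks_of(n,t):
            m=r["region"]&(d>0); P=W[m]
            if r["score"]<.25 or len(P)<10: continue
            top=np.percentile(P[:,2],98); c=P[P[:,2]>top-4]
            print(n,t,round(r["score"],2),np.round(r["rect"]),"zmax",round(top,1),"mid",np.round((np.percentile(P[:,:2],1,0)+np.percentile(P[:,:2],99,0))/2,1),"top mid",np.round((c[:,:2].min(0)+c[:,:2].max(0))/2,1),"rgb",p[m].mean(0).astype(int), "ext",np.round(np.ptp(P[:,:2],axis=0)), len(P))
print(observe()["time_s"])
E
```

```text
top wheel_1 0.49 [389. 251. 402. 266.] zmax 22.8 mid [ 415.7 -291.6] top mid [ 415.8 -290.6] rgb [153 155 152] ext [35. 46.] 200
top wheel_1 0.49 [161. 222. 180. 240.] zmax 23.2 mid [421.6 284.5] top mid [422.5 284.3] rgb [148 149 145] ext [41. 41.] 225
top cone_1 0.65 [311. 265. 325. 272.] zmax 57.2 mid [367.  -93.2] top mid [367.3 -94.7] rgb [120  72  85] ext [28. 29.] 127
top cone_1 0.58 [288. 226. 305. 238.] zmax 57.6 mid [449.1 -34.6] top mid [449.9 -34.4] rgb [109 104  93] ext [29. 31.] 136
top cone_1 0.55 [334. 241. 350. 253.] zmax 58.8 mid [ 424.1 -148.1] top mid [ 424.8 -147.9] rgb [108 102  91] ext [28. 30.] 124
top cone_1 0.52 [354. 219. 367. 231.] zmax 57.0 mid [ 490.6 -193.7] top mid [ 495.1 -195.7] rgb [121  68  31] ext [26. 27.] 109
top drum 0.52 [218. 235. 231. 248.] zmax 45.1 mid [410.2 147.2] top mid [410.1 148.3] rgb [139 139 138] ext [31. 30.] 136
top tray_wheel 0.64 [256. 135. 331. 205.] zmax 23.4 mid [626.  -10.8] top mid [624.6 -10.8] rgb [153 153 153] ext [181. 178.] 3634
top tray_cone 0.97 [348. 139. 417. 208.] zmax 37.3 mid [ 642.8 -245.5] top mid [ 705.7 -2
[... 1675 characters left out ...]
4 -292.3] rgb [118 112  96] ext [44. 44.] 291
scene drum 0.54 [273. 170. 285. 188.] zmax 42.4 mid [414.1 145.7] top mid [413.  146.7] rgb [98 92 79] ext [32. 37.] 166
scene tray_wheel 0.82 [268. 211. 356. 272.] zmax 22.1 mid [628.2 -11.4] top mid [627.3 -12.5] rgb [109 105 101] ext [189. 199.] 3161
scene tray_cone 0.6 [221. 268. 318. 348.] zmax 42.9 mid [ 645.6 -246.3] top mid [ 738.7 -305.7] rgb [110 106 103] ext [226. 221.] 4388
scene tray_drum 0.64 [319. 168. 386. 215.] zmax 42.9 mid [620.1 229.4] top mid [683.9 234.9] rgb [105 102  98] ext [179. 204.] 2183
scene paste_jar 0.94 [159. 334. 184. 364.] zmax 46.8 mid [ 534.3 -439.2] top mid [ 533.4 -438.4] rgb [58 72 99] ext [53. 40.] 538
1.0
```

```bash
python3 - <<'E'
from h import *
p,d=read_camera("top"); W=np.load("topW.npy")
W=cloud("top",d)
for t in ("tray_wheel","tray_cone","tray_drum"):
    r=[r for r in masks_of("top",t)][0]; m=r["region"]&(d>0)
    P=W[m]; z=P[:,2]
    print(t, np.histogram(z,np.arange(-2,64,4))[0])
    # pan: cut sample/ledge by opening the mask
    k=cv2.morphologyEx(r["region"].astype(np.uint8),cv2.MORPH_CLOSE,np.ones((5,5)))
    k=cv2.morphologyEx(k,cv2.MORPH_OPEN,np.ones((41,41)))
    Q=W[(k>0)&(d>0)][:,:2].astype(np.float32)
    print(cv2.minAreaRect(Q))
    c=P[(z>15)&(z<24)][:,:2].astype(np.float32); print("rim",cv2.minAreaRect(c),len(c))
    s=P[z>np.percentile(z,99.5)-3]; print("sample",np.round(s.mean(0)))
big=cv2.resize(p[120:290,150:430],None,fx=2.8,fy=2.8,interpolation=cv2.INTER_CUBIC); save("crop.png",big)
E
```

```text
tray_wheel [ 762 1625  519  104  135  211  101   15    0    0    0    0    0    0
    0    0]
((610.18115234375, -12.710044860839844), (135.63267517089844, 157.3553009033203), 6.5719685554504395)
rim ((625.0965576171875, -12.250968933105469), (170.7864227294922, 167.583251953125), 87.78118133544922) 398
sample [679. -13.  25.]
tray_cone [ 797 1646  529   97  169  126   27   10   16   16   15   18   16   10
    5    7]
((635.0524291992188, -235.154296875), (133.96434020996094, 134.7235870361328), 4.868802070617676)
rim ((632.1213989257812, -245.91978454589844), (171.89231872558594, 143.65487670898438), 83.03368377685547) 281
sample [ 705. -254.   55.]
tray_drum [ 761 1670  602  122  169  143   24    6    7    9   20   61   30    3
    0    0]
((599.4594116210938, 230.17477416992188), (135.90640258789062, 168.79766845703125), 6.135712623596191)
rim ((606.7989501953125, 230.70504760742188), (144.9804229736328, 172.6830596923828), 3.9010887145996094) 302
sample [680. 236.  46.]
```

View pics/crop.png

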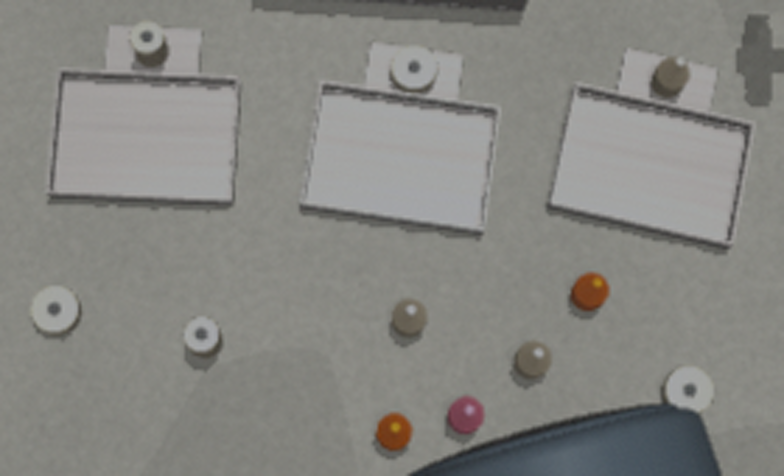

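The crop confirms the choice. The off-white cones at crop (409,316) and (533,358) are clearly different from the orange and pink ones. Now I compute tray frames from the rim corners.

```bash
python3 - <<'E'
from h import *
K,R,t=ext("top"); C=-R.T@t
def ray(u,v,z):
    d=R.T@np.array([(u-K[0,2])/K[0,0],(v-K[1,2])/K[1,1],1]); return C+d*(z-C[2])/d[2]
T={"wheel":[(321,86),(498,107),(484,234),(302,209)],"cone":[(576,88),(752,124),(731,246),(548,210)],"drum":[(59,72),(240,77),(235,203),(50,201)]}
for k,c in T.items():
    P=np.array([ray(x/2.8+150,y/2.8+120,18)[:2] for x,y in c])
    o=P.mean(0); ax=(P[0]+P[1]-P[2]-P[3]); ay=(P[0]+P[3]-P[1]-P[2])
    a=np.degrees([np.arctan2(ax[1],ax[0]),np.arctan2(-ay[0],ay[1])])
    print(k,o.round(1),a.round(1),"sizes",np.linalg.norm(ax)/2,np.linalg.norm(ay)/2)
E
```

```text
wheel [598.4 -12.2] [-1.2 -1. ] sizes 122.3045600891172 168.37710941855943
cone [ 617.3 -244.6] [-7.  -5.3] sizes 121.47551309177926 169.15735101735623
drum [591.2 226.5] [5.3 5.4] sizes 124.35985305386998 170.73619528915665
```

>>> send_rows([
  [[8,-3.5,3,0,0,-0.4,0.8],[16,-7,6,0,0,-0.7,0.8],[24.6,-10.5,8,0,0,-1.117,0.8],[24.6,-10.5,10,0,0,-1.117,0.8],[24.6,-10.5,10,0,0,-1.117,0.8],[24.6,-10.5,10,0,0,-1.117,0.8],[24.6,-10.5,10,0,0,-1.117,0.8],[24.6,-10.5,10,0,0,-1.117,0.8],[24.6,-10.5,10,0,0,-1.117,0.8],[24.6,-10.5,10,0,0,-1.117,0.8],[24.6,-10.5,10,0,0,-1.117,0.8],[24.6,-10.5,10,0,0,-1.117,0.8]],
], newtons=15)

```text
time_s: 2.2
tcp_pos: [416.1, -292.4, 118.8]
tool_rot: [[0.004, 1.0, 0.0], [1.0, -0.004, -0.0], [-0.0, 0.0, -1.0]]
force: [-0.5, 0.5, 0.8]
finger_gap: 74.5
```

```bash
python3 - <<'E'
from h import *
o=observe(); p,d=read_camera("wrist"); save("w1.png",p); print(o["tcp_pos"],o["tool_rot"].round(3),o["time_s"])
W=cloud("wrist",d,(o["tcp_pos"],o["tool_rot"]))
for r in masks_of("wrist","wheel_1"):
    m=r["region"]&(d>0);P=W[m]; print(r["score"],r["rect"],np.round((np.percentile(P,1,0)+np.percentile(P,99,0))/2,1),np.ptp(P,axis=0).round())
E
```

```text
[ 416.1047204  -292.42744302  118.79967544] [[ 0.004  1.     0.   ]
 [ 1.    -0.004 -0.   ]
 [-0.     0.    -1.   ]] 2.2
0.96 [251.9, 177.2, 307.7, 240.1] [ 414.  -290.1   10.4] [44. 48. 21.]
```

View pics/w1.png

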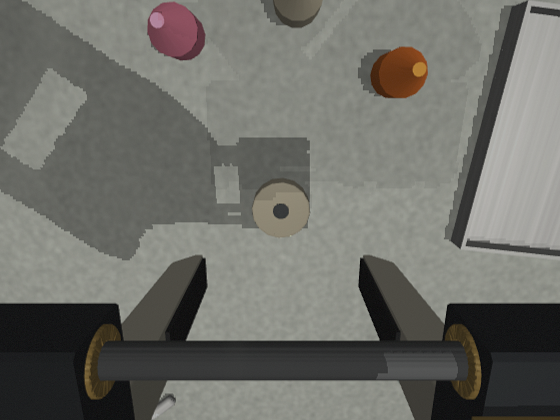

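The wheel sits at (281,210), centred between the fingers and within 2 mm of the estimate. I descend and grip it.

>>> send_rows([
  [[0.1,-0.1,4,0,0,0,0.8],[0.1,-0.1,8,0,0,0,0.8],[0.1,-0.1,10.5,0,0,0,0.8],[0.1,-0.1,11.5,0,0,0,0.8],[0.1,-0.1,11.5,0,0,0,0.3],[0.1,-0.1,11.5,0,0,0,0.3],[0.1,-0.1,11.5,0,0,0,0.3],[0.1,-0.1,11.5,0,0,0,0.3],[0.1,-0.1,11.5,0,0,0,0.3],[0.1,-0.1,11.5,0,0,0,0.3],[0.1,-0.1,11.5,0,0,0,0.3],[0.1,-0.1,11.5,0,0,0,0.3]],
], newtons=15)

```text
time_s: 3.3
tcp_pos: [415.6, -291.5, 4.4]
tool_rot: [[0.0, 1.0, 0.001], [1.0, -0.0, -0.001], [-0.001, 0.001, -1.0]]
force: [-0.8, 1.2, 7.5]
finger_gap: 43.5
```

>>> send_rows([
  [[0,0,-3,0,0,0,0.3],[0,0,-6.5,0,0,0,0.3],[0,0,-10,0,0,0,0.3],[2.7,2,-10,0,0,0,0.3],[5.7,4.3,-10,0,0,0,0.3],[8.7,6.6,-10,0,0,0,0.3],[11.7,8.9,-10,0,0,0,0.3],[14.7,11.2,-10,0,0,0,0.3],[17.7,13.5,-10,0,0,0,0.3],[20.7,15.8,-10,0,0,0,0.3],[23.1,17.6,-10,0,0,0,0.3],[24.1,18.4,-10,0,0,0,0.3]],
])

```text
time_s: 4.3
tcp_pos: [600.8, -47.0, 103.8]
tool_rot: [[-0.002, 1.0, 0.001], [1.0, 0.002, 0.0], [0.0, 0.001, -1.0]]
force: [0.5, 0.1, -0.1]
finger_gap: 43.5
```

```bash
python3 - <<'E'
from h import *
o=observe(); p,d=read_camera("wrist"); save("w2.png",p); print(o["tcp_pos"],o["force"],o["finger_gap"])
E
```

```text
[600.82653273 -47.01632141 103.82526594] [ 0.51156119  0.07086255 -0.069944  ] 43.53412446461656
```

View pics/w2.png

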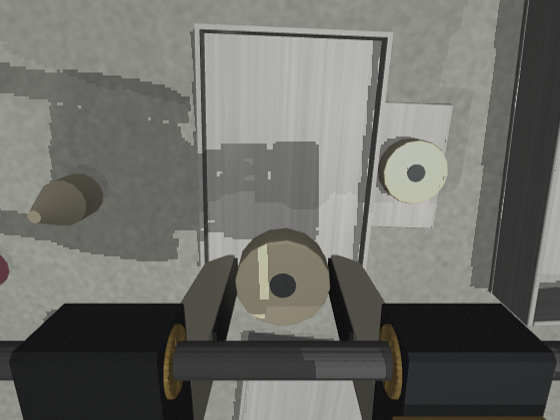

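```bash
python3 - <<'E'
from h import *
o=observe(); p,d=read_camera("wrist"); W=cloud("wrist",d,(o["tcp_pos"],o["tool_rot"]))
for u,v in ((203,30),(388,37),(203,260),(362,262),(206,200),(369,200)):
    for du in(-6,-3,0,3,6): print((u+du,v),W[v,u+du].round(1),end=' ')
    print()
E
```

```text
(197, 30) [547.8  74.2  16.3] (200, 30) [549.1  74.6  13.8] (203, 30) [550.3  75.2  10.4] (206, 30) [552.3  75.1  11.1] (209, 30) [554.4  74.9  12.2] 
(382, 37) [661.9  70.7  15.6] (385, 37) [664.   70.9  14.8] (388, 37) [665.   70.4  18. ] (391, 37) [667.2  70.6  16.7] (394, 37) [673.8  73.2  -0.7] 
(197, 260) [533.9 -87.1  -1. ] (200, 260) [540.3 -79.4  16.1] (203, 260) [542.8 -78.9  17.3] (206, 260) [542.9 -83.1   7.9] (209, 260) [543.8 -86.    1.3] 
(356, 262) [634.3 -37.7 111. ] (359, 262) [635.4 -37.2 112.2] (362, 262) [659.1 -80.4  16.6] (365, 262) [661.  -79.9  17.7] (368, 262) [668.  -88.4  -1.1] 
(200, 200) [543.1 -33.9  15.9] (203, 200) [545.1 -34.   15.7] (206, 200) [544.8 -37.1   4.2] (209, 200) [546.6 -37.5   2.4] (212, 200) [548.5 -37.9   0.9] 
(363, 200) [659.9 -37.2   2.5] (366, 200) [661.2 -36.    6.6] (369, 200) [661.1 -33.6  15.9] (372, 200) [663.2 -33.5  16. ] (375, 200) [669.1 -37.5   1.2]
```

>>> send_rows([
  [[0,0.3,3,0,0,0,0.3],[0,0.3,6,0,0,0,0.3],[0,0.3,8,0,0,0,0.3],[0,0.3,9,0,0,0,0.3],[0,0.3,9.6,0,0,0,0.3],[0,0.3,9.65,0,0,0,0.3],[0,0.3,9.65,0,0,0,0.3]],
])

```text
time_s: 4.98
tcp_pos: [602.4, -50.8, 7.9]
tool_rot: [[0.001, 1.0, 0.001], [1.0, -0.001, -0.0], [-0.0, 0.001, -1.0]]
force: [0.2, 0.6, -0.9]
finger_gap: 43.5
```

>>> send_rows([
  [[0,0,0,0,0,0,0.62],[0,0,0,0,0,0,0.62],[0,0,0,0,0,0,0.62],[0,0,-1,0,0,0,0.62],[0,0,-4,0,0,0,0.62],[0,0,-8,0,0,0,0.62],[0,0,-11,0,0,0,0.62],[-3,-3,-11,0,0,0,0.62],[-4,-6,-11,0,0,0,0.62]],
])

```text
time_s: 5.73
tcp_pos: [543.3, -91.7, 120.0]
tool_rot: [[-0.001, 1.0, 0.005], [1.0, 0.001, -0.002], [-0.002, 0.005, -1.0]]
force: [-0.1, -0.9, -0.2]
finger_gap: 57.7
```

```bash
python3 - <<'E'
from h import *
o=observe(); p,d=read_camera("wrist"); save("w3.png",p); print(o["tcp_pos"],o["finger_gap"],o["time_s"])
W=cloud("wrist",d,(o["tcp_pos"],o["tool_rot"]))
for t in ("cone_1","wheel_1"):
  for r in masks_of("wrist",t):
    m=r["region"]&(d>0);P=W[m];c=P[P[:,2]>np.percentile(P[:,2],98)-5]; print(t,round(r["score"],2),np.round(r["rect"]),np.round((np.percentile(P,1,0)+np.percentile(P,99,0))/2,1),c.mean(0).round(1))
E
```

```text
[543.32211884 -91.74961722 119.95320563] 57.65731640562636 5.7333
cone_1 0.88 [ 10. 188.  82. 238.] [374.2 -91.6  28.1] [371.1 -92.4  53.2]
cone_1 0.83 [212. 304. 239. 341.] [ 498.9 -186.9   20.9] [ 496.1 -182.8   41.1]
cone_1 0.75 [125. 108. 179. 158.] [454.7 -33.3  28.2] [452.6 -33.4  53.5]
cone_1 0.7 [111. 255. 160. 303.] [ 428.6 -145.1   27. ] [ 427.4 -144.7   51. ]
cone_1 0.61 [  2. 276.  68. 330.] [ 393.6 -124.5  107. ] [485.  -56.1 214.5]
cone_1 0.6 [  1. 103.  39. 153.] [356.  -30.7  17.1] [358.7 -33.3  31.4]
```

View pics/w3.png

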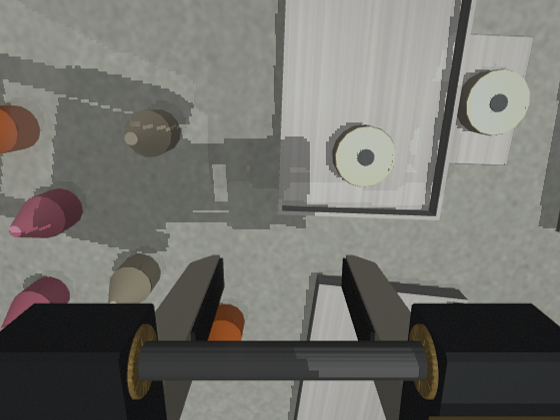

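Wheel 1 lies flat in the wheel tray at (366,156). Next is the off-white cone at (150,133).

>>> send_rows([
  [[1.9,-3,0,0,0,0,0.62],[3.8,-6,0,0,0,0,0.62],[5.7,-9,0,0,0,0,0.62],[5.7,-9.1,0,0,0,0,0.62],[5.7,-9.1,2,0,0,0,0.62],[5.7,-9.1,5,0,0,0,0.62],[5.7,-9.1,8,0,0,0,0.62],[5.7,-9.1,10,0,0,0,0.62],[5.7,-9.1,11.3,0,0,0,0.62],[5.7,-9.1,11.3,0,0,0,0.62]],
])

```text
time_s: 6.72
tcp_pos: [451.0, -32.7, 2.3]
tool_rot: [[-0.0, 1.0, -0.003], [1.0, 0.0, 0.001], [0.001, -0.003, -1.0]]
force: [0.0, -0.7, 0.4]
finger_gap: 57.5
```

>>> send_rows([
  [[0,0,0,0,0,0,0.2],[0,0,0,0,0,0,0.2],[0,0,0,0,0,0,0.2],[0,0,0,0,0,0,0.2],[0,0,0,0,0,0,0.2],[0,0,0,0,0,0,0.2],[0,0,0,0,0,0,0.2]],
], newtons=12)

```text
time_s: 7.3
tcp_pos: [451.8, -33.2, 4.9]
tool_rot: [[0.0, 1.0, 0.002], [1.0, -0.0, -0.0], [-0.0, 0.002, -1.0]]
force: [-0.6, 0.9, 7.3]
finger_gap: 31.5
```

>>> send_rows([
  [[0,0,-3,0,0,0,0.2],[0,0,-6.5,0,0,0,0.2],[0,0,-9.5,0,0,0,0.2],[-2,2,-10,0,0,0,0.2],[-4.7,4.6,-10,0,0,0,0.2],[-7.3,7.2,-10,0,0,0,0.2],[-10,9.8,-10,0,0,0,0.2],[-12.6,12.3,-10,0,0,0,0.2],[-15,14.5,-10,0,0,0,0.2],[-17,16.3,-10,0,0,0,0.2],[-17.7,16.8,-10,0,0,0,0.2],[-17.7,16.8,-10,0,0,0,0.2]],
])

```text
time_s: 8.3
tcp_pos: [619.6, -211.4, 103.8]
tool_rot: [[0.001, 1.0, 0.0], [1.0, -0.001, -0.0], [-0.0, 0.0, -1.0]]
force: [-0.9, -0.3, -0.2]
finger_gap: 32.0
```

```bash
python3 - <<'E'
from h import *
o=observe(); p,d=read_camera("wrist"); save("w4.png",p); print(o["tcp_pos"],o["finger_gap"],o["time_s"])
W=cloud("wrist",d,(o["tcp_pos"],o["tool_rot"])); np.save("w4.npy",W)
m=(np.abs(W[...,2]-17)<3)
Q=W[m]
for y in (-165,-185,-205,-225,-245,-265,-285):
    q=Q[np.abs(Q[:,1]-y)<2]; q=q[(q[:,0]>540)&(q[:,0]<690)]
    if len(q): print(y,q[:,0].min(),q[:,0].max())
E
```

```text
[ 619.59074976 -211.36520395  103.82230254] 31.966934068486477 8.3
-165 571.1530769662493 689.7171038664678
-185 568.6329796062299 689.8242254711596
-205 565.9058114110273 689.2231503021457
-225 564.2090704197537 686.4260190646021
-245 561.5487749341028 684.0610288066592
-265 559.5806864956162 681.6717192408523
```

View pics/w4.png

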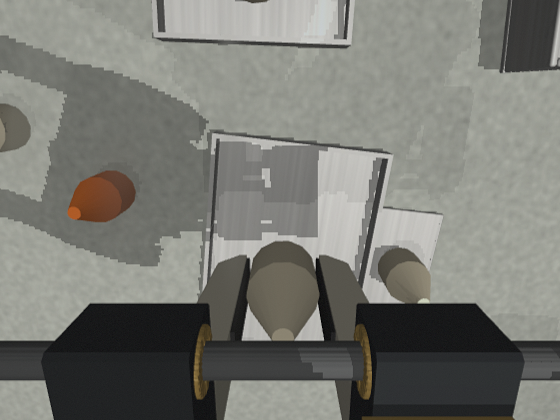

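The cone is upright in the grip over the cone tray at (282,280). I lower it, release and withdraw.

>>> send_rows([
  [[0,0.6,3,0,0,0,0.2],[0,0.6,6,0,0,0,0.2],[0,0.6,8,0,0,0,0.2],[0,0.6,9,0,0,0,0.2],[0,0.6,9.6,0,0,0,0.2],[0,0.6,9.6,0,0,0,0.2],[0,0.6,9.6,0,0,0,0.2]],
])

```text
time_s: 8.93
tcp_pos: [625.6, -209.8, 9.3]
tool_rot: [[-0.0, 1.0, 0.001], [1.0, 0.0, -0.0], [-0.0, 0.001, -1.0]]
force: [-0.5, -1.0, -0.6]
finger_gap: 31.6
```

>>> send_rows([
  [[0,0,0,0,0,0,0.55],[0,0,0,0,0,0,0.55],[0,0,0,0,0,0,0.55],[0,0,-1,0,0,0,0.55],[0,0,-4,0,0,0,0.55],[0,0,-8,0,0,0,0.55],[0,0,-11,0,0,0,0.55],[0,-3,-11,0,0,0.1,0.62],[0,-6,-11,0,0,0.2,0.62],[0,-9,-11,0,0,0.3,0.62],[0,-12,-11,0,0,0.4,0.62]],
])

```text
time_s: 9.85
tcp_pos: [503.9, -210.0, 119.2]
tool_rot: [[0.394, 0.919, 0.001], [0.919, -0.394, -0.001], [-0.0, 0.001, -1.0]]
force: [-0.7, -1.2, -0.2]
finger_gap: 57.6
```

```bash
python3 - <<'E'
from h import *
o=observe(); p,d=read_camera("wrist"); save("w5.png",p); print(o["tcp_pos"],o["tool_rot"].round(3),o["finger_gap"],o["time_s"])
W=cloud("wrist",d,(o["tcp_pos"],o["tool_rot"]))
for t in ("cone_1",):
  for r in masks_of("wrist",t):
    m=r["region"]&(d>0);P=W[m];c=P[P[:,2]>np.percentile(P[:,2],98)-5]; print(t,round(r["score"],2),np.round(r["rect"]),np.round((np.percentile(P,1,0)+np.percentile(P,99,0))/2,1),c.mean(0).round(1),p[m].mean(0).round())
E
```

```text
[ 503.94046005 -210.0047298   119.16013921] [[ 0.394  0.919  0.001]
 [ 0.919 -0.394 -0.001]
 [-0.     0.001 -1.   ]] 57.59649502686694 9.85
cone_1 0.94 [127. 157. 181. 201.] [ 429.  -148.3   27.8] [ 427.6 -148.6   53.3] [90. 87. 76.]
cone_1 0.93 [ 40. 216. 103. 266.] [ 353.4 -168.8   27.6] [ 349.  -169.    53.1] [99. 60. 69.]
cone_1 0.7 [412. 123. 474. 172.] [ 622.7 -208.7   31. ] [ 624.  -209.3   56.3] [100.  96.  84.]
cone_1 0.65 [  1. 114.  80. 166.] [375.  -94.2  28. ] [371.4 -94.2  53.3] [124.  83.  91.]
cone_1 0.59 [242. 173. 284. 224.] [ 495.4 -193.9   28.4] [ 495.1 -194.6   53.5] [107.  58.  27.]
```

View pics/w5.png

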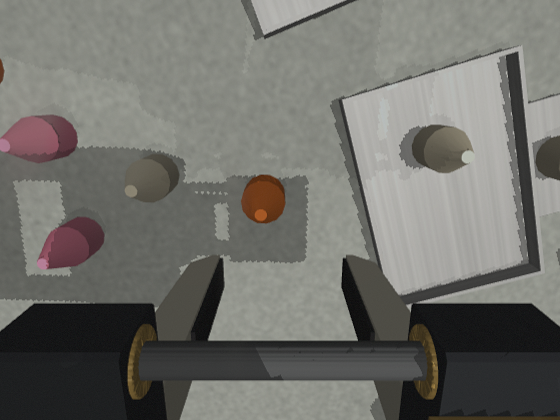

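The cone is upright in its tray at (443,150). The next cone is the off-white one at (150,178), with an orange cone at (263,200) and pink ones at (40,138) and (72,245). I'll turn the jaws so they pass between these.

>>> send_rows([
  [[0.8,-3,0,0,0,-0.12,0.62],[1.6,-6,0,0,0,-0.24,0.62],[2.65,-9.4,0,0,0,-0.36,0.62],[2.65,-9.4,0,0,0,-0.48,0.62],[2.65,-9.4,0,0,0,-0.6,0.62],[2.65,-9.4,0,0,0,-0.72,0.62],[2.65,-9.4,0,0,0,-0.84,0.62],[2.65,-9.4,0,0,0,-0.96,0.62],[2.65,-9.4,0,0,0,-1.08,0.62],[2.65,-9.4,0,0,0,-1.2,0.62],[2.65,-9.4,0,0,0,-1.2,0.62],[2.65,-9.4,0,0,0,-1.2,0.62]],
])

```text
time_s: 10.95
tcp_pos: [429.5, -149.2, 118.7]
tool_rot: [[-0.715, 0.699, 0.001], [0.699, 0.715, -0.0], [-0.001, 0.0, -1.0]]
force: [-0.1, -0.0, -0.3]
finger_gap: 57.6
```

```bash
python3 - <<'E'
from h import *
o=observe(); p,d=read_camera("wrist"); save("w6.png",p); print(o["tcp_pos"],o["tool_rot"].round(3),o["finger_gap"],o["time_s"])
E
```

```text
[ 429.54351892 -149.23257718  118.6852847 ] [[-0.715  0.699  0.001]
 [ 0.699  0.715 -0.   ]
 [-0.001  0.    -1.   ]] 57.607662808008094 10.95
```

View pics/w6.png

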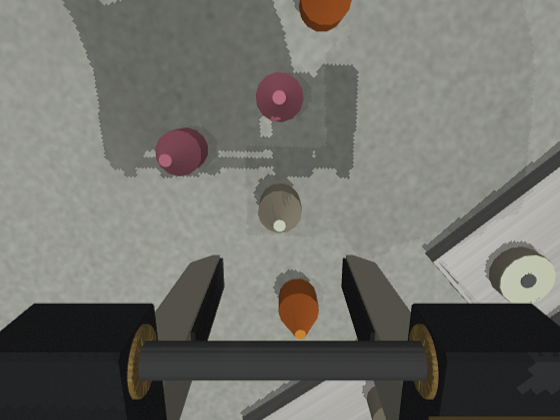

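The off-white cone at (280,208) is centred, just where the wheel was. I descend and grip it.

>>> send_rows([
  [[0,0,3,0,0,0,0.62],[0,0,6,0,0,0,0.62],[0,0,9,0,0,0,0.62],[0,0,10.5,0,0,0,0.62],[0,0,11.3,0,0,0,0.62],[0,0,11.3,0,0,0,0.2],[0,0,11.3,0,0,0,0.2],[0,0,11.3,0,0,0,0.2],[0,0,11.3,0,0,0,0.2],[0,0,11.3,0,0,0,0.2],[0,0,11.3,0,0,0,0.2],[0,0,11.3,0,0,0,0.2]],
], newtons=12)

```text
time_s: 12.0
tcp_pos: [429.6, -149.4, 6.1]
tool_rot: [[-0.717, 0.697, 0.002], [0.697, 0.717, -0.001], [-0.002, 0.001, -1.0]]
force: [0.2, 0.4, 8.0]
finger_gap: 31.5
```

>>> send_rows([
  [[0,0,-3,0,0,0,0.2],[0,0,-6.5,0,0,0,0.2],[0,0,-10,0,0,0,0.2],[-2,0.4,-10,0,0,0.1,0.2],[-5,1,-10,0,0,0.2,0.2],[-8,1.5,-10,0,0,0.3,0.2],[-11,2.1,-10,0,0,0.4,0.2],[-14,2.7,-10,0,0,0.5,0.2],[-17,3.2,-10,0,0,0.6,0.2],[-20,3.8,-10,0,0,0.7,0.2],[-21.8,4.1,-10,0,0,0.79,0.2],[-22.3,4.2,-10,0,0,0.79,0.2]],
])

```text
time_s: 13.0
tcp_pos: [619.8, -275.7, 105.2]
tool_rot: [[-0.005, 1.0, 0.001], [1.0, 0.005, -0.001], [-0.001, 0.001, -1.0]]
force: [0.3, 0.0, -0.7]
finger_gap: 32.0
```

>>> send_rows([
  [[0,0,0,0,0,0,0.2],[0,0,0,0,0,0,0.2]],
])

```text
time_s: 13.17
tcp_pos: [617.4, -273.8, 104.9]
tool_rot: [[-0.013, 1.0, -0.001], [1.0, 0.013, 0.0], [0.001, -0.001, -1.0]]
force: [-0.1, 0.5, -0.2]
finger_gap: 31.6
```

```bash
python3 - <<'E'
from h import *
o=observe(); p,d=read_camera("wrist"); save("w7.png",p); print(o["tcp_pos"],o["tool_rot"].round(3),o["finger_gap"],o["time_s"])
E
```

```text
[ 617.35387438 -273.76054941  104.94205146] [[-0.013  1.    -0.001]
 [ 1.     0.013  0.   ]
 [ 0.001 -0.001 -1.   ]] 31.579863318880964 13.1667
```

View pics/w7.png

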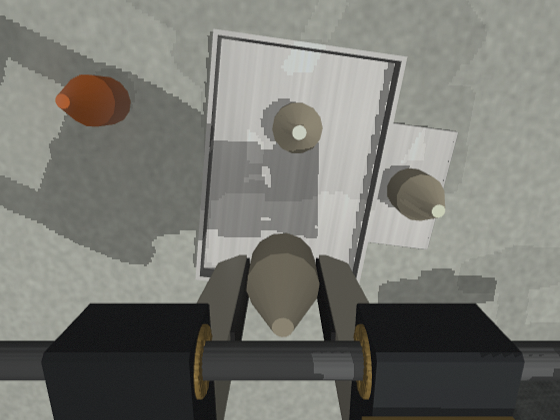

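The cone is upright in the grip (283,285). The first cone stands in the tray at (298,128), well clear of it. Lowering now.

>>> send_rows([
  [[0,0,3,0,0,0,0.2],[0,0,6,0,0,0,0.2],[0,0,8,0,0,0,0.2],[0,0,9,0,0,0,0.2],[0,0,9.5,0,0,0,0.2],[0,0,9.6,0,0,0,0.2],[0,0,9.6,0,0,0,0.2]],
])

```text
time_s: 13.8
tcp_pos: [618.6, -274.5, 10.3]
tool_rot: [[-0.011, 1.0, 0.001], [1.0, 0.011, -0.001], [-0.001, 0.001, -1.0]]
force: [-0.7, 0.6, 0.2]
finger_gap: 31.5
```

>>> send_rows([
  [[0,0,0,0,0,0,0.55],[0,0,0,0,0,0,0.55],[0,0,0,0,0,0,0.55],[0,0,-1,0,0,0,0.55],[0,0,-4,0,0,0,0.55],[0,0,-8,0,0,0,0.55],[0,0,-11,0,0,0,0.55],[0,-3,-11,0,0,0,0.62],[1.5,-6.5,-11,0,0,0,0.62]],
])

```text
time_s: 14.55
tcp_pos: [554.4, -261.9, 122.1]
tool_rot: [[-0.01, 1.0, 0.006], [1.0, 0.01, -0.004], [-0.004, 0.006, -1.0]]
force: [0.6, -0.6, 0.4]
finger_gap: 56.9
```

```bash
python3 - <<'E'
from h import *
o=observe(); p,d=read_camera("wrist"); save("w8.png",p); print(o["tcp_pos"],o["tool_rot"].round(3),o["finger_gap"],o["time_s"])
E
```

```text
[ 554.38062588 -261.89019385  122.1415557 ] [[-0.01   1.     0.006]
 [ 1.     0.01  -0.004]
 [-0.004  0.006 -1.   ]] 56.913410891061424 14.55
```

View pics/w8.png

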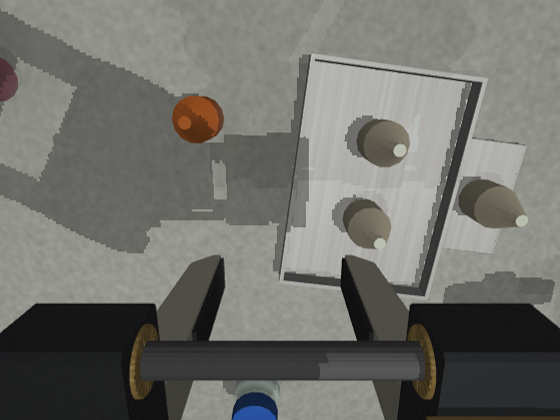

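Both cones stand side by side in the cone tray at (385,143) and (368,225). Next is the drum.

>>> send_rows([
  [[3.6,-1.3,0,0,0,0,0.62],[7.3,-2.6,0,0,0,0,0.62],[11,-3.9,0,0,0,0,0.62],[14.7,-5.2,0,0,0,0,0.62],[18.4,-6.5,0,0,0,0,0.62],[22.1,-7.8,0,0,0,0,0.62],[25.8,-9.1,0,0,0,0,0.62],[29.5,-10.4,0,0,0,0,0.62],[33.2,-11.7,0,0,0,0,0.62],[36.9,-12.9,0,0,0,0,0.62],[40.5,-14.2,0,0,0,0,0.62],[40.8,-14.2,0,0,0,0,0.62]],
])

```text
time_s: 15.6
tcp_pos: [404.9, 150.6, 119.9]
tool_rot: [[-0.014, 1.0, 0.0], [1.0, 0.014, 0.001], [0.001, 0.0, -1.0]]
force: [-0.1, -1.0, -0.3]
finger_gap: 57.6
```

>>> send_rows([
  [[0,0,0,0,0,0,0.62],[0,0,0,0,0,0,0.62]],
])

```text
time_s: 15.77
tcp_pos: [407.3, 146.4, 119.7]
tool_rot: [[-0.011, 1.0, 0.001], [1.0, 0.011, 0.0], [0.0, 0.001, -1.0]]
force: [0.8, -0.0, -0.5]
finger_gap: 57.7
```

```bash
python3 - <<'E'
from h import *
o=observe(); p,d=read_camera("wrist"); save("w9.png",p); print(o["tcp_pos"],o["tool_rot"].round(3),o["finger_gap"],o["time_s"])
W=cloud("wrist",d,(o["tcp_pos"],o["tool_rot"]))
for t in ("drum","wheel_1"):
  for r in masks_of("wrist",t):
    m=r["region"]&(d>0);P=W[m];c=P[P[:,2]>np.percentile(P[:,2],98)-4]; print(t,round(r["score"],2),np.round(r["rect"]),np.round((np.percentile(P,1,0)+np.percentile(P,99,0))/2,1),c.mean(0).round(1))
E
```

```text
[407.34329612 146.44798436 119.69273832] [[-0.011  1.     0.001]
 [ 1.     0.011  0.   ]
 [ 0.     0.001 -1.   ]] 57.739213904827395 15.7667
drum 0.64 [268. 183. 313. 239.] [411.1 149.5  19.8] [411.2 149.7  38.6]
drum 0.59 [443. 287. 558. 327.] [595.8  62.9   8. ] [584.9  77.   18.1]
drum 0.25 [454.   4. 560. 222.] [574.5 218.1   8.5] [547.3 203.2  16. ]
wheel_1 0.76 [277.   0. 348.  42.] [422.2 276.8   9.4] [422.5 278.5  16.8]
```

View pics/w9.png

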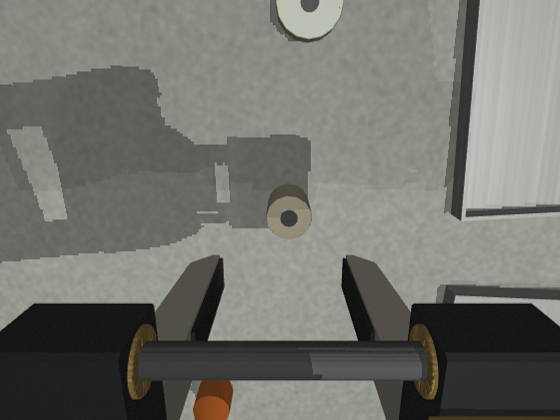

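The drum is at (289,215), about 4 mm off. I correct for that, descend and grip.

>>> send_rows([
  [[0.2,0.4,2,0,0,0,0.62],[0.2,0.4,5,0,0,0,0.62],[0.2,0.4,8,0,0,0,0.62],[0.2,0.4,10,0,0,0,0.62],[0.2,0.4,11,0,0,0,0.62],[0.2,0.4,11,0,0,0,0.2],[0.2,0.4,11,0,0,0,0.2],[0.2,0.4,11,0,0,0,0.2],[0.2,0.4,11,0,0,0,0.2],[0.2,0.4,11,0,0,0,0.2],[0.2,0.4,11,0,0,0,0.2],[0.2,0.4,11,0,0,0,0.2]],
], newtons=12)

```text
time_s: 16.92
tcp_pos: [411.7, 148.8, 10.2]
tool_rot: [[-0.01, 1.0, 0.002], [1.0, 0.01, 0.0], [0.0, 0.002, -1.0]]
force: [-1.0, -1.2, 8.1]
finger_gap: 31.8
```

>>> send_rows([
  [[0,0,-3,0,0,0,0.2],[0,0,-6.5,0,0,0,0.2],[0,0,-9.5,0,0,0,0.2],[1,2.3,-10,0,0,0,0.2],[2.2,5.1,-10,0,0,0,0.2],[3.4,8,-10,0,0,0,0.2],[4.6,11,-10,0,0,0,0.2],[5.9,13.8,-10,0,0,0,0.2],[7,16.5,-10,0,0,0,0.2],[7.6,18,-10,0,0,0,0.2],[7.8,18.3,-10,0,0,0,0.2],[7.8,18.3,-10,0,0,0,0.2]],
])

```text
time_s: 17.92
tcp_pos: [593.2, 228.7, 109.1]
tool_rot: [[-0.01, 1.0, -0.0], [1.0, 0.01, 0.0], [0.0, -0.0, -1.0]]
force: [-0.4, 0.7, -0.2]
finger_gap: 31.6
```

```bash
python3 - <<'E'
from h import *
o=observe(); p,d=read_camera("wrist"); save("w10.png",p); print(o["tcp_pos"],o["tool_rot"].round(3),o["finger_gap"],o["time_s"])
W=cloud("wrist",d,(o["tcp_pos"],o["tool_rot"])); Q=W[np.abs(W[...,2]-17)<3]
for y in (205,225,245,265,285,305):
    q=Q[np.abs(Q[:,1]-y)<2]; q=q[(q[:,0]>510)&(q[:,0]<665)]
    if len(q): print(y,q[:,0].min(),q[:,0].max())
E
```

```text
[593.18699555 228.69480042 109.06240421] [[-0.01  1.   -0.  ]
 [ 1.    0.01  0.  ]
 [ 0.   -0.   -1.  ]] 31.617432417028148 17.9167
205 537.1121846793617 659.4672219458082
225 535.781599444988 657.6804363160217
245 534.0825613204443 656.3107987171729
265 533.048019326236 655.2533451033289
285 531.5035506077613 653.6204305121391
305 530.1028313042987 652.0739178634784
```

View pics/w10.png

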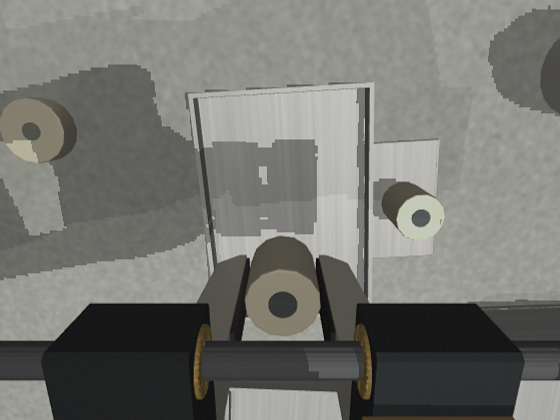

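The drum is upright in the grip over the drum tray, beside the drum sample at (420,217). Lowering and releasing.

>>> send_rows([
  [[0,0.3,3,0,0,0,0.2],[0,0.3,6,0,0,0,0.2],[0,0.3,8,0,0,0,0.2],[0,0.3,9,0,0,0,0.2],[0,0.3,9.6,0,0,0,0.2],[0,0.3,9.6,0,0,0,0.2],[0,0.3,9.6,0,0,0,0.2]],
])

```text
time_s: 18.55
tcp_pos: [596.4, 228.5, 14.2]
tool_rot: [[-0.01, 1.0, 0.001], [1.0, 0.01, 0.0], [0.0, 0.001, -1.0]]
force: [-0.6, -0.3, -0.4]
finger_gap: 31.7
```

>>> send_rows([
  [[0,0,0,0,0,0,0.55],[0,0,0,0,0,0,0.55],[0,0,0,0,0,0,0.55],[0,0,-1,0,0,0,0.55],[0,0,-4,0,0,0,0.55],[0,0,-8,0,0,0,0.55],[0,0,-10.5,0,0,0,0.75],[1.2,-4,-10.5,0,0,0,0.8],[2.4,-8,-10.5,0,0,0,0.8],[3.6,-11,-10.5,0,0,0,0.8],[4.8,-14,-10.5,0,0,0,0.8],[5.6,-17.2,-10.5,0,0,0,0.8]],
])

```text
time_s: 19.55
tcp_pos: [422.4, 283.5, 119.2]
tool_rot: [[-0.01, 1.0, 0.001], [1.0, 0.01, 0.001], [0.001, 0.001, -1.0]]
force: [0.7, 1.1, 0.2]
finger_gap: 74.4
```

>>> send_rows([
  [[0,0,0,0,0,0,0.8],[0,0,0,0,0,0,0.8]],
])

```text
time_s: 19.72
tcp_pos: [422.9, 283.3, 119.2]
tool_rot: [[-0.012, 1.0, 0.001], [1.0, 0.012, 0.001], [0.001, 0.001, -1.0]]
force: [0.1, -0.2, 0.1]
finger_gap: 74.2
```

```bash
python3 - <<'E'
from h import *
o=observe(); p,d=read_camera("wrist"); save("w11.png",p); print(o["tcp_pos"],o["tool_rot"].round(3),o["finger_gap"],o["time_s"])
W=cloud("wrist",d,(o["tcp_pos"],o["tool_rot"]))
for t in ("drum","wheel_1"):
  for r in masks_of("wrist",t):
    m=r["region"]&(d>0);P=W[m];c=P[P[:,2]>np.percentile(P[:,2],98)-4]; print(t,round(r["score"],2),np.round(r["rect"]),np.round((np.percentile(P,1,0)+np.percentile(P,99,0))/2,1),c.mean(0).round(1))
E
```

```text
[422.90974337 283.34120005 119.21038169] [[-0.012  1.     0.001]
 [ 1.     0.012  0.001]
 [ 0.001  0.001 -1.   ]] 74.21851633223895 19.7167
drum 0.58 [474. 255. 541. 306.] [595.  232.4  22.4] [593.4 234.3  42.6]
wheel_1 0.97 [255. 177. 317. 237.] [422.8 288.4  11.3] [422.8 288.3  16.6]
```

View pics/w11.png

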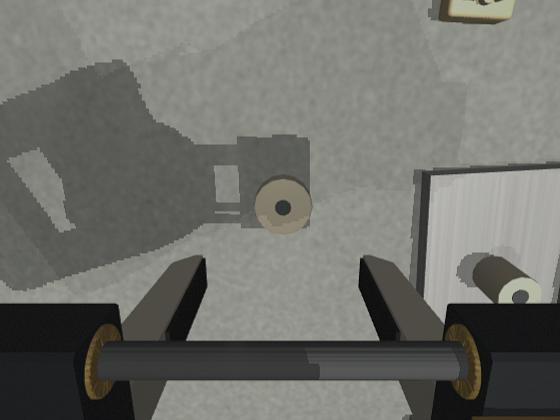

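The drum stands in its tray at (510,290) and the second wheel is at (283,207). I shift 3 mm in y, descend and grip.

>>> send_rows([
  [[0.3,0,3,0,0,0,0.8],[0.3,0,6.5,0,0,0,0.8],[0.3,0,10,0,0,0,0.8],[0.3,0,11.5,0,0,0,0.8],[0.3,0,11.5,0,0,0,0.3],[0.3,0,11.5,0,0,0,0.3],[0.3,0,11.5,0,0,0,0.3],[0.3,0,11.5,0,0,0,0.3],[0.3,0,11.5,0,0,0,0.3],[0.3,0,11.5,0,0,0,0.3],[0.3,0,11.5,0,0,0,0.3],[0.3,0,11.5,0,0,0,0.3]],
], newtons=15)

```text
time_s: 20.87
tcp_pos: [423.7, 285.8, 3.2]
tool_rot: [[-0.01, 1.0, 0.0], [1.0, 0.01, 0.0], [0.0, 0.0, -1.0]]
force: [-0.0, 1.0, -0.3]
finger_gap: 43.4
```

>>> send_rows([
  [[0,0,-3,0,0,0,0.3],[0,0,-6.5,0,0,0,0.3],[0,0,-10,0,0,0,0.3],[-3,2,-10,0,0,0,0.3],[-6,4.2,-10,0,0,0,0.3],[-9.2,6.4,-10,0,0,0,0.3],[-12.4,8.6,-10,0,0,0,0.3],[-15.6,10.9,-10,0,0,0,0.3],[-18.8,13.1,-10,0,0,0,0.3],[-22,15.4,-10,0,0,0,0.3],[-24.8,17.3,-10,0,0,0,0.3],[-26,18,-10,0,0,0,0.3]],
])

```text
time_s: 21.87
tcp_pos: [608.1, 24.1, 103.2]
tool_rot: [[-0.008, 1.0, 0.001], [1.0, 0.008, -0.0], [-0.0, 0.001, -1.0]]
force: [-0.1, -0.1, -1.1]
finger_gap: 43.6
```

>>> send_rows([
  [[0,0,0,0,0,0,0.3],[0,0,0,0,0,0,0.3]],
])

```text
time_s: 22.03
tcp_pos: [605.6, 27.7, 102.8]
tool_rot: [[-0.009, 1.0, -0.001], [1.0, 0.009, 0.0], [0.0, -0.001, -1.0]]
force: [-0.3, 0.6, -0.4]
finger_gap: 43.7
```

```bash
python3 - <<'E'
from h import *
o=observe(); p,d=read_camera("wrist"); save("w12.png",p); print(o["tcp_pos"],o["tool_rot"].round(3),o["finger_gap"],o["time_s"])
W=cloud("wrist",d,(o["tcp_pos"],o["tool_rot"])); Q=W[np.abs(W[...,2]-17)<3]
for y in (10,30,50,65):
    q=Q[np.abs(Q[:,1]-y)<2]; q=q[(q[:,0]>520)&(q[:,0]<672)]
    if len(q): print(y,q[:,0].min(),q[:,0].max())
E
```

```text
[605.64678562  27.69533585 102.77836926] [[-0.009  1.    -0.001]
 [ 1.     0.009  0.   ]
 [ 0.    -0.001 -1.   ]] 43.73829771935633 22.0333
10 543.691078293803 665.4989512661841
30 544.0830561459494 666.1550808118033
50 545.2992934152521 667.0465326447609
65 545.4983865245126 667.740393040898
```

View pics/w12.png

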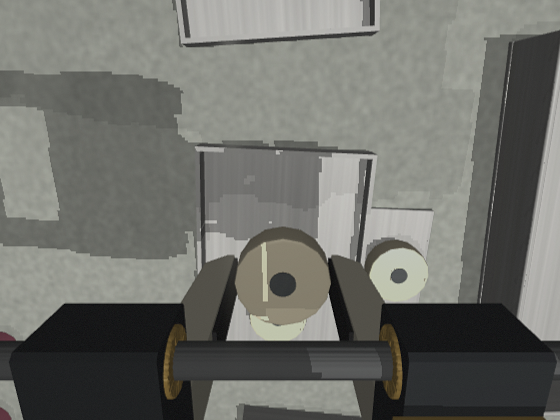

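The wheel is over the wheel tray with the first wheel partly visible below it at (277,328), about 77 mm away. Lowering and releasing.

>>> send_rows([
  [[0,0,3,0,0,0,0.3],[0,0,6,0,0,0,0.3],[0,0,8,0,0,0,0.3],[0,0,9,0,0,0,0.3],[0,0,9.6,0,0,0,0.3],[0,0,9.6,0,0,0,0.3],[0,0,9.6,0,0,0,0.3]],
])

```text
time_s: 22.67
tcp_pos: [606.6, 28.1, 8.2]
tool_rot: [[-0.011, 1.0, 0.001], [1.0, 0.011, -0.0], [-0.0, 0.001, -1.0]]
force: [0.1, -0.3, 0.1]
finger_gap: 43.4
```

>>> send_rows([
  [[0,0,0,0,0,0,0.62],[0,0,0,0,0,0,0.62],[0,0,0,0,0,0,0.62],[0,0,-1,0,0,0,0.62],[0,0,-4,0,0,0,0.62],[0,0,-8,0,0,0,0.62],[0,0,-12,0,0,0,0.62],[0,-4,-13,0,0,0,0.62],[0,-8,-14,0,0,0,0.62],[0,-12,-15,0,0,0,0.62],[0,-16,-16,0,0,0,0.62],[0,-20,-17,0,0,0,0.62]],
])

```text
time_s: 23.67
tcp_pos: [404.2, 25.6, 178.1]
tool_rot: [[-0.01, 1.0, 0.001], [1.0, 0.01, -0.0], [-0.0, 0.001, -1.0]]
force: [0.4, -0.1, 1.0]
finger_gap: 57.7
```

>>> send_rows([
  [[0,-2,0,0,0,0,0.62],[0,-2,0,0,0,0,0.62],[0,-2,0,0,0,0,0.62]],
])

```text
time_s: 23.92
tcp_pos: [386.2, 25.3, 178.3]
tool_rot: [[-0.01, 1.0, 0.002], [1.0, 0.01, -0.0], [-0.0, 0.002, -1.0]]
force: [0.9, -0.6, 0.1]
finger_gap: 57.6
```

```bash
python3 - <<'E'
from h import *
o=observe(); print(o["tcp_pos"],o["force"],o["time_s"])
for n in ("top","scene"):
    p,d=read_camera(n); save(n+"9.png",p); W=cloud(n,d)
    for t in ("wheel_1","cone_1","drum","paste_jar","plaster_model"):
        for r in masks_of(n,t):
            m=r["region"]&(d>0); P=W[m]
            if r["score"]<.3 or len(P)<10: continue
            print(n,t,round(r["score"],2),np.round(r["rect"]),"ztop",round(np.percentile(P[:,2],98),1),"mid",np.round((np.percentile(P[:,:2],1,0)+np.percentile(P[:,:2],99,0))/2,1))
E
```

```text
[386.21064797  25.32543901 178.28322328] [ 0.90172276 -0.63037748  0.05146778] 23.9167
top wheel_1 0.8 [269. 168. 286. 183.] ztop 26.7 mid [605.8  28.6]
top wheel_1 0.54 [298. 170. 317. 186.] ztop 26.2 mid [601.9 -50.6]
top cone_1 0.72 [340. 275. 355. 290.] ztop 56.3 mid [ 345.  -169.7]
top cone_1 0.68 [389. 173. 405. 188.] ztop 59.0 mid [ 621.6 -273.8]
top cone_1 0.57 [352. 218. 368. 232.] ztop 57.2 mid [ 493.6 -197.4]
top cone_1 0.51 [362. 167. 380. 184.] ztop 60.4 mid [ 622.4 -209.7]
top drum 0.63 [198. 162. 211. 178.] ztop 47.9 mid [593.8 227.1]
top paste_jar 0.69 [450. 212. 470. 230.] ztop 49.2 mid [ 537.9 -443.8]
top paste_jar 0.45 [258. 138. 329. 201.] ztop 24.7 mid [625.7 -11.1]
top plaster_model 0.73 [363. 169. 382. 181.] ztop 60.3 mid [ 621.5 -211.5]
top plaster_model 0.59 [112. 169. 133. 184.] ztop 30.3 mid [546.9 434.7]
scene wheel_1 0.8 [308. 220. 327. 235.] ztop 23.3 mid [608.9  27. ]
scene wheel_1 0.52 [291. 238. 311. 254.] ztop 23.6 mid [604.4 -52.3]
scene cone_1 0.76 [210. 211. 222. 230.] ztop 54.1 mid [374.6 -98.4]
scene cone_1 0.73 [219. 196. 231. 215.] ztop 54.1 mid [335.  -18.6]
scene cone_1 0.62 [223. 255. 238. 276.] ztop 54.9 mid [ 487.4 -190.5]
scene cone_1 0.59 [270. 281. 284. 301.] ztop 58.3 mid [ 629.  -209.2]
scene cone_1 0.58 [184. 221. 198. 242.] ztop 53.0 mid [ 350.9 -173.7]
scene cone_1 0.48 [252. 300. 261. 319.] ztop 57.6 mid [ 620.9 -277.4]
scene drum 0.68 [343. 178. 354. 192.] ztop 45.0 mid [598.5 225.5]
scene paste_jar 0.68 [161. 332. 185. 364.] ztop 46.8 mid [ 535.1 -439.1]
scene plaster_model 0.48 [358. 142. 374. 155.] ztop 27.7 mid [552.7 431.8]
```

View pics/top9.png

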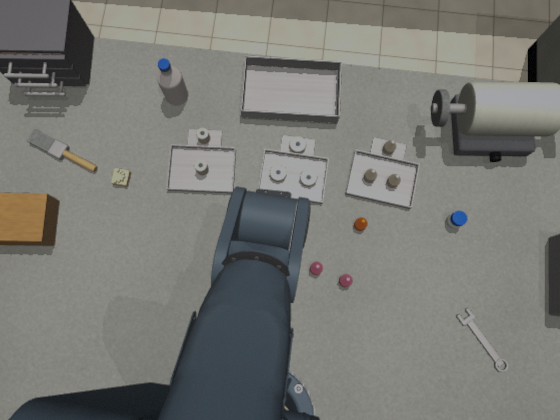

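View pics/scene9.png

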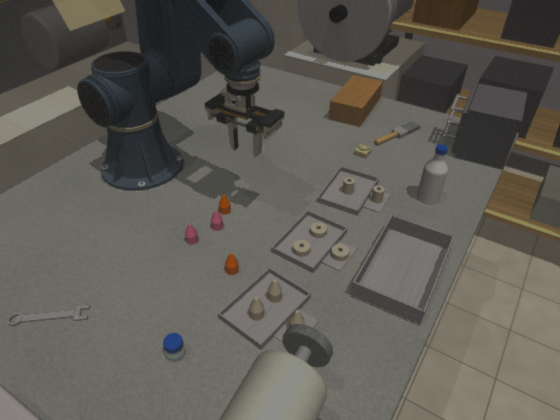

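The final top view shows all five in their trays: wheels at (278,174) and (308,178), cones at (370,175) and (393,180), and the drum at (202,168). The jar at (459,218) and the model at (121,177) are unmoved, and the arm is clear. I hand the job in.

```bash
python3 -c "
from plant import *
print(close_job(), observe()['time_s'])"
```

```text
the job is handed in; nothing more can be done
the job is handed in; nothing more can be done
```

All five felt parts are in the tray of their own kind, and I handed the job in with the arm's clock at about 25 s. No verdict came back.

- **Trays:** both wheels lie flat side by side about 78 mm apart. Both off-white cones stand point up about 64 mm apart, and the drum stands upright. The orange and pink look-alike cones were left alone.
- **Last checks:** the top and scene pictures agreed to about 7 mm or better on every part. By those figures each part is at least 30 mm inside the allowed area of its tray. The measured top heights match standing on the tray floor, and no contact force showed on the tool.
- **Bystanders:** the jar and the plaster model show no visible shift. The jar's measured centre differed by up to 7 mm between pictures, which I put down to mask noise, since the arm never went near it.
- **False reports:** the trained networks sometimes gave a wrong name, such as a cone reported as the plaster model and a tray as the jar. I discarded these against the pictures.

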